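# Clear the polisher deck and latch its sliding guard

## Task

The bar of polishing compound has been left on the polisher's deck, in the path of the clear sliding guard. Lay the bar in the plywood tray, then push the guard gently and steadily over the white wheel until its latch clicks and holds it shut by itself, and let go. Do not slam or force the guard, and do not knock the other things on the bench about.

Things in the scene. Friction and masses are not known exactly. Their poses are not given: they have to be found in the camera images.
- bar_center (a point): centre of the pink bar of polishing compound with a white paper band, 80 x 34 x 30 mm, about 150 g (may differ), lying loose on the machine's deck; its x axis runs along the 80 mm length, z up. The deck's top is 18 mm above the table.
- tray_in (a point): centre of the inner floor of the low open plywood tray (outside 160 x 110 x 32 mm, walls and floor 5 mm), which is fixed on the table; x along its 160 mm side, z up
- guard_handle (a point): centre of the black upright grip on the guard's roof: 70 mm along this point's x, 14 mm along y (the slide direction), 40 mm high, so the roof is 20 mm below this point and the grip's top 20 mm above. The point turns with the machine: +y is the way the guard closes (towards the green motor), z up.
- guard_roof (a point): middle of the top of the sliding guard, 146 mm above the table, below the grip; axes as the grip's. The guard is a clear acrylic hood with yellow edges, 170 mm along x, 130 mm along y, open at both y ends, its walls down to the deck 83 mm either side. It cracks if the robot presses on it, grip included, with more than 22 N; pinching the grip counts too, so push it.
- guard (a joint): position of the guard on its straight rails, m: 0.20 to 0.23 when open at the start, falls as it is pushed shut. It catches at a reading between about -0.020 and +0.020: the catch bracket is bolted through slots, anywhere within 20 mm either way, which is not measured. It slides with about 2 N of friction, plus 12 N per m/s.
- plunger (a joint): how far the rubber buffer inside the catch bracket, on top of the green motor, is pushed in by the guard's tongue, m: 0 when free, 0.004 at its hard stop. The pawl has dropped fully when it is about 0.002 in, and a latched guard holds it there, about 0.002; if the guard has not latched, the buffer's spring (3 N at 0, 5 N at 0.002, 7 N at 0.004) pushes it back out.
- machine: the polisher: grey deck 260 x 540 mm, 18 mm high, green motor, white wheel 116 mm across; axes as the grip's. Closing feel: over 24 mm the guard's steel tongue lifts a sprung pawl 7 mm (its red cap rises) and the push grows from about 4 to about 10 N; at the click the cap drops and the push falls by several N, then the buffer takes over and 2 mm farther comes its hard stop.
- cup_blue: clear plastic cup of dark blue dice, 90 mm across, 115 mm high; origin at the centre of its underside; a bystander, leave it where it is
- cup_smoke: clear plastic cup of smoky dice, 90 mm across, 115 mm high; origin at the centre of its underside; a bystander, leave it where it is
- cup_teal: clear plastic cup of teal dice, 90 mm across, 115 mm high; origin at the centre of its underside; a bystander, leave it where it is
- polish: black bottle, 54 mm across, 150 mm high; origin at the centre of its underside; a bystander, leave it where it is
- spare_wheel: spare white buffing wheel lying flat, 120 mm across, 24 mm thick; origin at the centre of its underside; a bystander, leave it where it is
- die: loose blue die, 20 mm cube; origin at the centre of its underside; a bystander, leave it where it is
- flange: small aluminium ring lying on the machine's deck, 36 mm across, 10 mm high; origin at the centre of its underside; a bystander, leave it where it is
There are look-alikes about, which are no part of the job. What is meant by the part that bears bar_center is not blue, purple or red, and is the larger of those in its own colour.

How it is judged:
On the way, in this order (a step that is already met when the one before it is completed fails the run):
1. the bar lies in the tray, let go (x of bar_center in the frame of tray_in between -0.068 and 0.068 m and y of bar_center in the frame of tray_in between -0.043 and 0.043 m and z of bar_center in the frame of tray_in below 0.028 m and contact force between the fingers and bar below 0.1 N and linear speed of bar below 0.02 m/s), for 0.2 s.
2. the guard has been let go and its latch holds it shut against the buffer (value of joint guard below 0.03 m and value of joint plunger above 0.001 m and contact force between each of the fingers, the arm and guard below 0.1 N), for 0.2 s.
At the end, for the whole second after the job is handed in: The bar lies in the tray (centre within 68 mm along and 43 mm across of the tray's centre, under 28 mm above its floor); the guard, let go, is held shut by its latch (guard reading below 0.03, buffer still pushed in: plunger reading above 0.001); all at rest (all of step 2 and x of bar_center in the frame of tray_in between -0.068 and 0.068 m and y of bar_center in the frame of tray_in between -0.043 and 0.043 m and z of bar_center in the frame of tray_in below 0.028 m and linear speed of bar below 0.02 m/s and velocity of joint guard between -0.01 and 0.01 m/s); the robot touches nothing.
It fails at once if the robot presses on the guard with more than 22 N (contact force between any of the fingers, the arm and guard above 22 N).
It fails at once if a bystander is shifted by more than 40 mm (distance of any of cup_blue, cup_smoke, cup_teal, polish, spare_wheel, die, flange from where it was at the start of the episode above 0.04 m).
It also fails if it takes over 64 s, if anything falls off the work surface, if the arm or the gripper's body presses on something with over 40 N, if the wrist force passes 120 N, or if a joint passes its speed limit or range.

## Robot

A 7-joint arm with a two-finger parallel gripper is mounted at the origin on the work surface. World frame = base frame: x ahead of the robot, y to its left, z up, the work surface at z = 0. Lengths are in m, angles in rad, forces in N, time in s.
With the tool pointing down it reaches from about 0.4 to 0.85 m from the base axis. Payload 10.4 kg.
Tool frame: the origin (TCP) lies midway between the tips of the shut fingers; the grasp point (between the pads) lies 19 mm behind it; z points along the fingers, y is the direction in which the jaws open and shut (so a half turn about z gives the same grasp; the last joint's range is limited). The gripper opens to 85 mm and grips with 20 to 120 N. Pads are 22 mm wide; open, the fingers measure 114 mm over their backs; the gripper's body (76 mm by 85 mm) begins 54 mm behind the grasp point. The pads swing forward as they close: fully open they stand 13 mm farther back than shut.
Start: joints at [-1.32, 0.332, -0.065, 1.46, 0.022, 1.35, -0.088], TCP at [0.169, 0.602, 0.231] pointing down, gripper open.
Joint ranges: [-2.6, 2.6], [-0.5, 2.12], [-1.47, 1.34], [0.16, 2.42], [-1.27, 4.41], [0.06, 2.06], [-2.6, 2.6]. Speed limits (rad/s): [2.22, 2.22, 2.79, 2.79, 3.14, 3.14, 3.14].

## Interface

Orientations are given as a unit quaternion [x, y, z, w].
In Python, from workcell import manip, viewer gives the robot as it stands.
- The arm moves only by the tool move_arm, never from a script. Its argument "deltas" is a list of rows, each a list of 7 numbers: the shift along the tool's x, y, z in m, then the turn, a rotation vector about the tool's x, y, z in degrees, then the opening, from -1 (shut) to 1 (fully open). In form: [[dx, dy, dz, wx, wy, wz, gripper], ...]. A call has 1 to 10 rows; each row shifts and turns the commanded pose from where the row before left it, along the tool's axes as they then stand; what a row does not reach is not made up. A row lasts 1/8 s, in which the tool goes at most 62.5 mm and 10.7 degrees, less where a joint would pass 70% of its speed; a pose out of reach is approached as far as the arm can. A call with a gripper value outside its range is refused whole. The fingers move at their own pace and stop on an object; "force" is the grip in N (left out, the last holds). Time passes only in rows, so rows that do not move let the fingers close. It gives the time, the measured TCP pose, the force and the opening at its end, in the units of the state.
- manip.get_obs(): the state, without advancing time (a new reading comes with each control period).
- viewer.camera(name): name is "scene" or "top" or "wrist"; returns (picture, depth): 420x560x3 uint8, red, green, blue; 420x560 float32, m along the optical axis (not along the pixel's ray), 0 where there is no reading.
- viewer.calibration(name): a dict with "fx", "fy", "cx", "cy" (pixels), "R" (3x3) and "t" (3): a world point X has camera coordinates R X + t; the wrist camera has in their place "T_tool_cam" (4x4, takes a point from camera to tool coordinates, whose origin is the TCP and whose axes are the flange's). Camera axes: x right, y down, z forward; pixel columns grow to the right and rows downward; lengths in m; the calibration is good to about 2 mm. A picture is of the moment at which its call begins: read the wrist's pose just before it. calibration takes no time and is no camera call.
- manip.hand_in(): hands the job in, once; it reports no verdict.
The state is a dict: "clock": time; "joint_pos": joint angles; "joint_velocities": joint speeds; "tau": joint torques, N m; "position": TCP position; "ee_rot": TCP orientation; "ft_force": force on the tool from outside, world axes, zero at the start; "torque": the same for the moment, N m; "grip_width": opening from 0.0 (shut) to 1.0 (fully open).
Only numpy, scipy, OpenCV 4.12 (cv2) and the standard library are available. Lean on these libraries where they do the work, as an engineer would, in place of code of your own. Each camera call takes 0.05 s, during which the arm holds its last target.

## Working session

There is one attempt and no reset: what is moved stays moved. The work goes in short steps, Python scripts to look and compute and a tool call to move; the robot and the scene stay as the last step left them, time stands still between calls to the robot, and variables do not carry over. Pictures are saved under pics/ and viewed, and the job is handed in when it is done.

Besides the shell and the picture viewer there is one more tool, called after "Call:" as name(argument=value, ...), one argument or row to a line, values as JSON. move_arm: Moves the arm, as the interface text tells. Its arguments: {"type":"object","properties":{"deltas":{"type":"array"},"force":{"type":"number"}},"required":["deltas"]}

```bash
mkdir -p pics; cat > h.py <<'E'
import numpy as np, cv2
from workcell import manip, viewer
from scipy.spatial.transform import Rotation as Ro
def shot(n,fn):
    o=manip.get_obs(); p,d=viewer.camera(n); cv2.imwrite('pics/'+fn+'.png',p[:,:,::-1]); 
    np.savez('pics/'+fn+'.npz',p=p,d=d,pos=o['position'],q=o['ee_rot']); return p,d
def world(n,d,pos=None,q=None):
    c=viewer.calibration(n); v,u=np.mgrid[:d.shape[0],:d.shape[1]]
    P=np.stack([(u-c['cx'])/c['fx']*d,(v-c['cy'])/c['fy']*d,d],-1)
    if 'R' in c: return (P-np.array(c['t']))@np.array(c['R'])
    T=np.array(c['T_tool_cam']); P=P@T[:3,:3].T+T[:3,3]
    return Ro.from_quat(q).apply(P.reshape(-1,3)).reshape(P.shape)+pos
E
python3 - <<'E'
from h import *
shot('scene','s0');shot('top','t0')
o=manip.get_obs(); print(o)
print(viewer.calibration('top'))
E
```

```text
{'clock': 0.1, 'joint_pos': array([-1.31959731,  0.33279456, -0.06469241,  1.46085435,  0.02160076,
        1.34990952, -0.08848474]), 'joint_velocities': array([ 1.52825757e-03, -2.12244132e-03, -1.41072712e-03, -2.61475074e-03,
        9.23577786e-04,  4.93046780e-07, -3.43456076e-05]), 'tau': array([ 1.56850456e-03, -6.26740766e+01,  4.94006008e-02, -3.92433035e+01,
        1.63831509e-02,  6.94322807e-03,  7.17397000e-06]), 'position': array([0.1689108 , 0.60139176, 0.23060572]), 'ee_rot': array([ 1.36458692e-01,  9.90645558e-01, -6.32705312e-04, -5.62108976e-05]), 'ft_force': array([-0.2711257 , -0.03511034,  0.05970096]), 'torque': array([-0.02171313,  0.02168946,  0.00788768]), 'grip_width': 1.0014402723283897}
{'fx': 392.9121598240385, 'fy': 392.9121598240385, 'cx': 282.1929990203373, 'cy': 201.68288751842394, 'R': array([[-0.01656976, -0.99957107,  0.02414785],
       [-0.98116677,  0.01160664, -0.19281353],
       [ 0.19245056, -0.02688794, -0.98093824]]), 't': array([-0.00276832,  0.53536905,  1.08108466])}
```

View pics/s0.png

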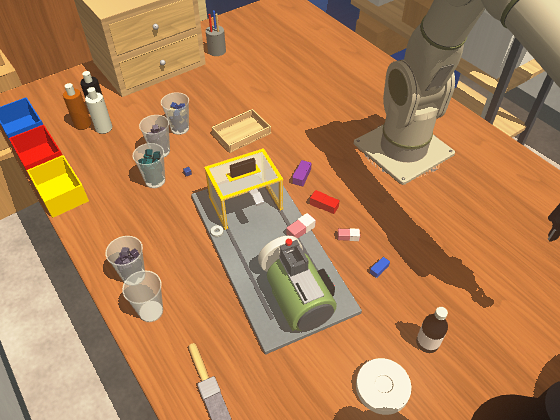

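View pics/t0.png

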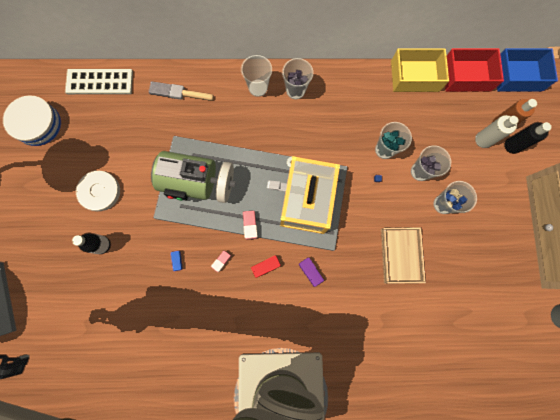

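The top view shows the pink bar on the deck at about (250,225) and a small pink decoy at (221,261). The tray is at (404,255), the guard grip at (311,190) and the motor at left. The guard closes towards world +y. Next I'll measure these.

```bash
python3 - <<'E'
from h import *
z=np.load('pics/t0.npz');p,d=z['p'],z['d'];W=world('top',d)
crop=cv2.resize(p[130:290,140:440,::-1],None,fx=2.6,fy=2.6,interpolation=cv2.INTER_CUBIC);cv2.imwrite('pics/t0c.png',crop)
hsv=cv2.cvtColor(p,cv2.COLOR_RGB2HSV)
def rep(name,m):
    pts=W[m]; 
    if len(pts)<5: print(name,len(pts));return
    r=cv2.minAreaRect((pts[:,:2]*1000).astype(np.float32)); print(name,len(pts),'mean',pts.mean(0).round(4),'z',np.percentile(pts[:,2],[2,50,98]).round(3),'rect',r)
X,Y,Z=W[...,0],W[...,1],W[...,2]
u=np.arange(560)[None]*np.ones((420,1));v=np.arange(420)[:,None]*np.ones((1,560))
box=lambda a,b,c,e:(u>=a)&(u<=b)&(v>=c)&(v<=e)
rep('bar',box(236,264,205,242)&(Z>0.04)&(Z<.056))
rep('grip',box(290,330,160,225)&(Z>0.172)&(Z<.2))
rep('guardtop',box(270,350,145,240)&(Z>0.14)&(Z<.156))
rep('tray',box(375,432,220,290)&(Z>0.024)&(Z<.045))
rep('trayfloor',box(375,432,220,290)&(Z>0.002)&(Z<.012)&(hsv[...,2]>150))
rep('deck',box(140,360,130,250)&(Z>0.013)&(Z<.024))
rep('bracket',box(160,215,150,210)&(Z>0.13))
for a,b in[(250,213),(250,225),(311,190),(404,255),(290,161),(378,178),(228,182),(195,172),(203,168),(187,168)]:print((a,b),W[b,a].round(4))
E
```

```text
bar 334 mean [0.4713 0.0836 0.0482] z [0.043 0.048 0.053] rect ((471.9617004394531, 83.64537811279297), (79.8629150390625, 34.306243896484375), 5.394015312194824)
grip 155 mean [ 0.5426 -0.083   0.1853] z [0.176 0.186 0.19 ] rect ((543.7390747070312, -83.47773742675781), (14.152304649353027, 69.989013671875), 78.99221801757812)
guardtop 3149 mean [ 0.5429 -0.0793  0.1467] z [0.143 0.147 0.151] rect ((548.7407836914062, -60.89878845214844), (176.73971557617188, 177.28207397460938), 78.89020538330078)
tray 393 mean [ 0.3814 -0.3628  0.0309] z [0.024 0.031 0.036] rect ((380.3603515625, -360.3367004394531), (111.83058166503906, 160.1747589111328), 89.93860626220703)
trayfloor 1920 mean [ 0.3803 -0.3654  0.0052] z [0.002 0.005 0.01 ] rect ((381.6884765625, -368.9861755371094), (172.3909454345703, 212.7035675048828), 86.27342224121094)
deck 8533 mean [0.5635 0.0956 0.0184] z [0.014 0.018 0.023] rect ((547.542724609375, 83.40536499023438), (539.6437377929688, 315.7158508300781), 78.91512298583984)
bracket 1028 mean [0.602  0.2474 0.1663] z [0.131 0.141 0.192] rect ((507.3210754394531, 145.30360412597656), (442.45294189453125, 107.51173400878906), 47.02501678466797)
(250, 213) [0.5043 0.0826 0.0465]
(250, 225) [0.4697 0.0828 0.0451]
(311, 190) [ 0.5384 -0.0808  0.1868]
(404, 255) [ 0.3798 -0.3672  0.0087]
(290, 161) [ 0.665  -0.0367  0.0265]
(378, 178) [ 0.6105 -0.3014  0.0223]
(228, 182) [0.5831 0.1404 0.1013]
(195, 172) [0.6009 0.2238 0.1435]
(203, 168) [0.5975 0.1939 0.1932]
(187, 168) [0.6101 0.2438 0.1508]
```

View pics/t0c.png

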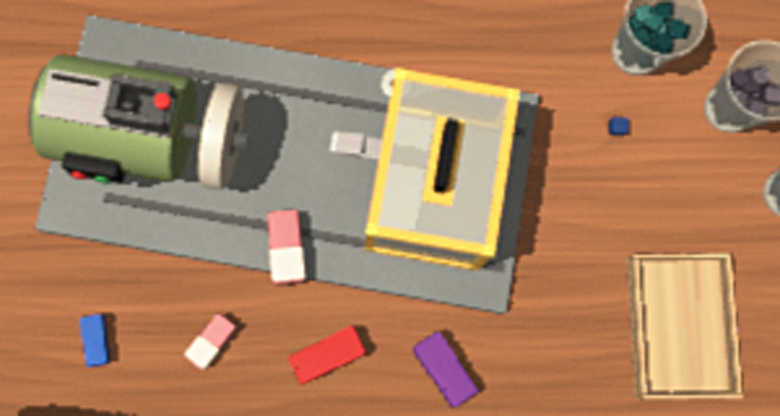

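Call:
move_arm(
  deltas=[
    [-0.043, -0.042, 0, 0, 0, 0, 1],
    [-0.043, -0.042, 0, 0, 0, 0, 1],
    [-0.043, -0.042, 0, 0, 0, 0, 1],
    [-0.043, -0.042, 0, 0, 0, 0, 1],
    [-0.043, -0.042, 0, 0, 0, 0, 1],
    [-0.043, -0.042, 0, 0, 0, 0, 1],
    [-0.043, -0.042, 0, 0, 0, 0, 1],
    [-0.043, -0.042, 0, 0, 0, 0, 1],
    [-0.043, -0.042, 0, 0, 0, -10.5, 1],
    [-0.03, -0.05, 0, 0, 0, -10.5, 1],
  ],
)

```text
clock: 1.35
position: [0.4574, 0.0928, 0.2311]
ee_rot: [-0.024, 1.0, 0.0, -0.0]
ft_force: [0.3, -0.4, 1.3]
grip_width: 1.0
```

```bash
cat >> h.py <<'E'
def to(x,y,z,ang=None):
    o=manip.get_obs(); r=Ro.from_quat(o['ee_rot']); R=r.as_matrix()
    print('clk',o['clock'],'pos',o['position'].round(4),'yang',np.degrees(np.arctan2(R[1,1],R[0,1])).round(2),'tz',R[:,2].round(3),'F',o['ft_force'].round(2),'g',round(o['grip_width'],3))
    print('tool delta',(R.T@(np.array([x,y,z])-o['position'])).round(4))
E
python3 - <<'E'
from h import *
to(.472,.0836,.022)
shot('wrist','w0')
z=np.load('pics/w0.npz');W=world('wrist',z['d'],z['pos'],z['q']);m=(W[...,2]>.04)&(W[...,2]<.055)&(abs(W[...,0]-.47)<.07)&(abs(W[...,1]-.083)<.04)
print(m.sum(),cv2.minAreaRect((W[m][:,:2]*1000).astype(np.float32)),np.median(W[m][:,2]))
E
```

```text
clk 1.35 pos [0.4574 0.0928 0.2311] yang 92.8 tz [-0.  0. -1.] F [ 0.3  -0.36  1.26] g 1.0
tool delta [-0.0141 -0.01    0.2091]
2901 ((473.8534240722656, 84.06488037109375), (79.6330337524414, 34.47837448120117), 4.810650825500488) 0.04791092787153459
```

View pics/w0.png

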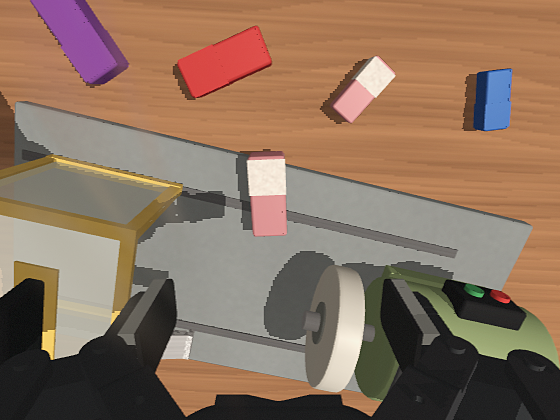

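The wrist view shows the bar in the middle, its top at about (266,195), clear of the guard on the left and the wheel on the right. I'll go down in stages.

Call:
move_arm(
  deltas=[
    [-0.008, -0.005, 0.03, 0, 0, 0, 1],
    [-0.005, -0.004, 0.04, 0, 0, 0, 1],
    [0, 0, 0.03, 0, 0, 0, 1],
    [0, 0, 0, 0, 0, 0, 1],
  ],
)

```text
clock: 1.9
position: [0.4686, 0.0858, 0.1294]
ee_rot: [-0.022, 1.0, -0.001, -0.002]
ft_force: [0.2, 0.0, 0.0]
grip_width: 1.003
```

```bash
python3 - <<'E'
from h import *
to(.473,.084,.022)
E
```

```text
clk 1.9 pos [0.4686 0.0858 0.1294] yang 92.49 tz [-0.004 -0.002 -1.   ] F [0.19 0.03 0.03] g 1.003
tool delta [-0.0048 -0.0018  0.1074]
```

Call:
move_arm(
  deltas=[
    [-0.005, -0.0015, 0.04, 0, 0, -2.6, 1],
    [0, 0, 0.04, 0, 0, 0, 1],
    [0, 0, 0.018, 0, 0, 0, 1],
    [0, 0, 0.008, 0, 0, 0, 1],
    [0, 0, 0, 0, 0, 0, 1],
  ],
)

```text
clock: 2.52
position: [0.4758, 0.0853, 0.026]
ee_rot: [-0.045, 0.999, 0.0, 0.0]
ft_force: [0.2, 0.7, 0.9]
grip_width: 0.997
```

```bash
python3 - <<'E'
from h import *
to(.473,.084,.022)
E
```

```text
clk 2.525 pos [0.4758 0.0853 0.026 ] yang 95.13 tz [ 0.     0.001 -1.   ] F [0.22 0.68 0.92] g 0.997
tool delta [ 0.0029 -0.001   0.004 ]
```

Call:
move_arm(
  deltas=[
    [0, -0.001, 0.003, 0, 0, 0, 1],
    [0, 0, 0, 0, 0, 0, -1],
    [0, 0, 0, 0, 0, 0, -1],
    [0, 0, 0, 0, 0, 0, -1],
    [0, 0, 0, 0, 0, 0, -1],
    [0, 0, 0, 0, 0, 0, -1],
  ],
  force=40,
)

```text
clock: 3.28
position: [0.4757, 0.084, 0.0226]
ee_rot: [-0.045, 0.999, 0.0, 0.0]
ft_force: [-2.3, -0.4, 5.2]
grip_width: 0.394
```

```bash
python3 - <<'E'
from h import *
to(.473,.084,.022)
E
```

```text
clk 3.275 pos [0.4757 0.084  0.0226] yang 95.12 tz [ 0.     0.001 -1.   ] F [-2.3  -0.35  5.15] g 0.394
tool delta [0.0026 0.0002 0.0006]
```

Gripped at about 34 mm, which matches the bar's width. Now I'll lift it.

Call:
move_arm(
  deltas=[
    [0, 0, -0.015, 0, 0, 0, -1],
    [0, 0, -0.04, 0, 0, 0, -1],
    [0, 0, -0.05, 0, 0, 0, -1],
    [0, 0, -0.05, 0, 0, 0, -1],
    [0, 0, -0.05, 0, 0, 0, -1],
    [0, 0, -0.015, 0, 0, 0, -1],
  ],
)

```text
clock: 4.03
position: [0.4764, 0.0839, 0.2459]
ee_rot: [-0.044, 0.999, 0.001, 0.002]
ft_force: [0.6, -0.2, -2.0]
grip_width: 0.392
```

```bash
python3 - <<'E'
from h import *
to(.380,-.362,.24)
shot('scene','s1')
E
```

```text
clk 4.025 pos [0.4764 0.0839 0.2459] yang 95.09 tz [ 0.004  0.003 -1.   ] F [ 0.64 -0.2  -2.02] g 0.392
tool delta [ 0.1357 -0.4356  0.0043]
```

View pics/s1.png

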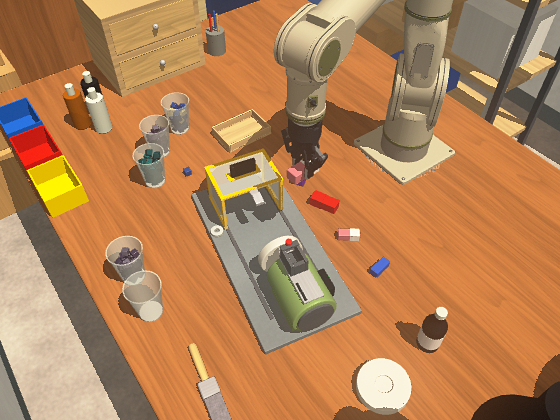

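The bar is held in the gripper at (298,175). Moving over the tray.

Call:
move_arm(
  deltas=[
    [0.008, -0.025, 0, 0, 0, 0, -1],
    [0.015, -0.048, 0, 0, 0, 0, -1],
    [0.015, -0.048, 0, 0, 0, 0, -1],
    [0.015, -0.048, 0, 0, 0, 0, -1],
    [0.015, -0.048, 0, 0, 0, 0, -1],
    [0.015, -0.048, 0, 0, 0, 0, -1],
    [0.015, -0.048, 0, 0, 0, 0, -1],
    [0.015, -0.048, 0, 0, 0, 0, -1],
    [0.015, -0.048, 0, 0, 0, 0, -1],
    [0.008, -0.026, 0, 0, 0, 5, -1],
  ],
)

```text
clock: 5.32
position: [0.3769, -0.3636, 0.2413]
ee_rot: [0.001, 1.0, -0.0, -0.001]
ft_force: [0.6, 0.5, -1.9]
grip_width: 0.393
```

```bash
python3 - <<'E'
from h import *
to(.380,-.362,.013)
shot('wrist','w1')
E
```

```text
clk 5.325 pos [ 0.3769 -0.3636  0.2413] yang 89.87 tz [-0.002 -0.    -1.   ] F [ 0.65  0.48 -1.86] g 0.393
tool delta [-0.0035  0.0016  0.2282]
```

View pics/w1.png

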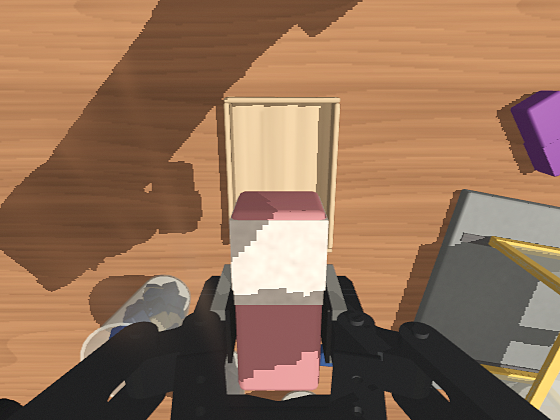

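The bar (230–325, 190–390) is lined up with the tray at (283,170) and square to it. Lowering.

Call:
move_arm(
  deltas=[
    [-0.003, 0.0015, 0.03, 0, 0, 0, -1],
    [0, 0, 0.05, 0, 0, 0, -1],
    [0, 0, 0.05, 0, 0, 0, -1],
    [0, 0, 0.04, 0, 0, 0, -1],
    [0, 0, 0.025, 0, 0, 0, -1],
    [0, 0, 0.015, 0, 0, 0, -1],
    [0, 0, 0.01, 0, 0, 0, -1],
    [0, 0, 0, 0, 0, 0, -1],
  ],
)

```text
clock: 6.38
position: [0.381, -0.3596, 0.0214]
ee_rot: [-0.001, 1.0, 0.001, -0.001]
ft_force: [0.9, 0.2, -1.2]
grip_width: 0.386
```

```bash
python3 - <<'E'
from h import *
to(.380,-.362,.0105)
E
```

```text
clk 6.375 pos [ 0.381  -0.3596  0.0214] yang 90.1 tz [-0.002  0.001 -1.   ] F [ 0.89  0.15 -1.18] g 0.386
tool delta [ 0.001  -0.0024  0.0109]
```

Call:
move_arm(
  deltas=[
    [0, -0.001, 0.006, 0, 0, 0, -1],
    [0, 0, 0.004, 0, 0, 0, -1],
    [0, 0, 0, 0, 0, 0, -1],
    [0, 0, 0, 0, 0, 0, 0.05],
    [0, 0, 0, 0, 0, 0, 0.05],
    [0, 0, 0, 0, 0, 0, 0.05],
    [0, 0, 0, 0, 0, 0, 0.05],
  ],
)

```text
clock: 7.25
position: [0.3818, -0.3609, 0.0122]
ee_rot: [-0.001, 1.0, 0.0, -0.0]
ft_force: [-0.2, 0.8, -0.2]
grip_width: 0.524
```

```bash
python3 - <<'E'
from h import *
to(.380,-.362,.0105)
E
```

```text
clk 7.25 pos [ 0.3818 -0.3609  0.0122] yang 90.12 tz [-0.  0. -1.] F [-0.18  0.83 -0.24] g 0.524
tool delta [ 0.0019 -0.0011  0.0017]
```

Call:
move_arm(
  deltas=[
    [0, 0, -0.02, 0, 0, 0, 0.05],
    [0, 0, -0.05, 0, 0, 0, 0.05],
    [0, 0, -0.055, 0, 0, 0, 0.05],
    [0, 0, -0.055, 0, 0, 0, -1],
    [0, 0, -0.05, 0, 0, 0, -1],
    [0, 0, 0, 0, 0, 0, -1],
  ],
)

```text
clock: 8.0
position: [0.3827, -0.3627, 0.2467]
ee_rot: [-0.001, 1.0, -0.001, 0.003]
ft_force: [-0.2, -0.5, -0.2]
grip_width: 0.0
```

```bash
python3 - <<'E'
from h import *
to(.536,-.121,.24)
print(manip.get_obs()['joint_pos'].round(3))
p,d=shot('wrist','w2');z=np.load('pics/w2.npz');W=world('wrist',d,z['pos'],z['q'])
m=(W[...,2]>.031)&(W[...,2]<.042)&(abs(W[...,0]-.38)<.07)&(abs(W[...,1]+.362)<.045)
print(m.sum(),cv2.minAreaRect((W[m][:,:2]*1000).astype(np.float32)))
p,d=shot('top','t2');W=world('top',d)
Z=W[...,2];m=(Z>0.172)&(Z<.2)&(abs(W[...,0]-.543)<.06)&(abs(W[...,1]+.083)<.05)
print(m.sum(),cv2.minAreaRect((W[m][:,:2]*1000).astype(np.float32)))
E
```

```text
clk 8.0 pos [ 0.3827 -0.3627  0.2467] yang 90.06 tz [ 0.006 -0.002 -1.   ] F [-0.22 -0.47 -0.24] g 0.0
tool delta [-0.1536  0.2415  0.0071]
[-0.185  0.119  0.94   1.741 -0.102  1.325  2.347]
2623 ((380.0931091308594, -359.90594482421875), (34.162574768066406, 79.28645324707031), 89.95609283447266)
155 ((543.9120483398438, -83.58922576904297), (14.184220314025879, 70.53028106689453), 79.14286804199219)
```

View pics/w2.png

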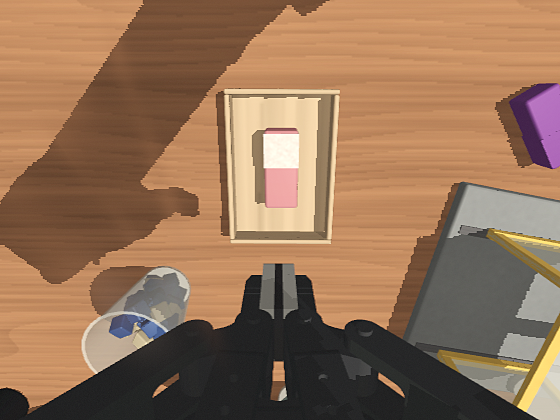

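View pics/t2.png

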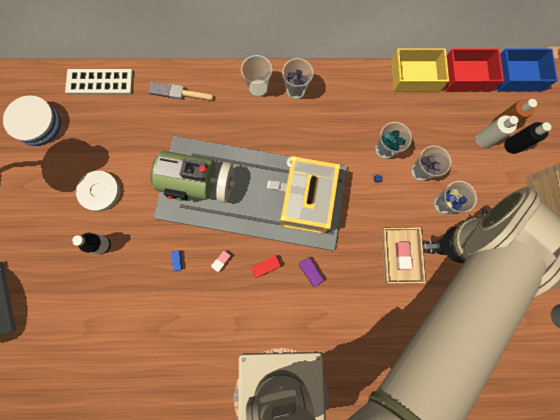

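The bar is let go at the centre of the tray (wrist view 265–298, 128–207). Now I'll turn the shut gripper so that the fingers' flat side faces the grip.

Call:
move_arm(
  deltas=[
    [0, 0, 0, 0, 0, -9.9, -1],
    [0, 0, 0, 0, 0, -9.9, -1],
    [0, 0, 0, 0, 0, -9.9, -1],
    [0, 0, 0, 0, 0, -9.9, -1],
    [0, 0, 0, 0, 0, -9.9, -1],
    [0, 0, 0, 0, 0, -9.9, -1],
    [0, 0, 0, 0, 0, -9.9, -1],
    [0, 0, 0, 0, 0, -9.8, -1],
    [0, 0, 0, 0, 0, 0, -1],
  ],
)

```text
clock: 9.22
position: [0.3696, -0.36, 0.1937]
ee_rot: [-0.244, 0.968, 0.029, -0.056]
ft_force: [-0.6, -0.5, -0.4]
grip_width: -0.001
```

```bash
python3 - <<'E'
from h import *
to(.535,-.125,.24)
print(manip.get_obs()['joint_pos'].round(3))
E
```

```text
clk 9.225 pos [ 0.3696 -0.36    0.1937] yang 118.11 tz [-0.122  0.028 -0.992] F [-0.64 -0.49 -0.35] g -0.001
tool delta [-0.2521  0.1327 -0.0596]
[ 1.199  0.262 -0.638  1.681  0.201  1.372  2.581]
```

The last joint ran into its limit, so I'll turn the other way.

Call:
move_arm(
  deltas=[
    [0, 0, -0.03, 0, 0, 10, -1],
    [0, 0, -0.02, 0, 0, 10, -1],
    [0, 0, 0, 0, 0, 10, -1],
    [0, 0, 0, 0, 0, 0, -1],
  ],
)

```text
clock: 9.72
position: [0.3768, -0.3613, 0.2449]
ee_rot: [0.014, 0.998, 0.011, -0.061]
ft_force: [0.5, -0.0, 0.8]
grip_width: -0.002
```

```bash
cat >> h.py <<'E'
def tor(x,y,z,ang):
    o=manip.get_obs(); r=Ro.from_quat(o['ee_rot']); to(x,y,z)
    a=np.radians(ang); ty=np.array([np.cos(a),np.sin(a),0]); tz=np.array([0,0,-1.]); D=np.stack([np.cross(ty,tz),ty,tz],1)
    print('rotvec tool',np.degrees((r.inv()*Ro.from_matrix(D)).as_rotvec()).round(2)); print(o['joint_pos'].round(3))
E
python3 - <<'E'
from h import *
tor(.535,-.125,.24,90)
E
```

```text
clk 9.725 pos [ 0.3768 -0.3613  0.2449] yang 88.35 tz [-0.122  0.024 -0.992] F [ 0.48 -0.01  0.81] g -0.002
tool delta [-0.1514  0.2406 -0.0089]
rotvec tool [ 1.25 -7.03 -1.58]
[ 1.131  0.227 -0.568  1.6    0.168  1.467  2.083]
```

Call:
move_arm(
  deltas=[
    [0, 0, 0, 1.25, -7.0, 0, -1],
    [0, 0, 0, 0, 0, 10, -1],
    [0, 0, 0, 0, 0, 10, -1],
    [0, 0, 0, 0, 0, 10, -1],
    [0, 0, 0, 0, 0, 10, -1],
    [0, 0, 0, 0, 0, 10, -1],
    [0, 0, 0, 0, 0, 10, -1],
    [0, 0, 0, 0, 0, 10, -1],
    [0, 0, 0, 0, 0, 10, -1],
    [0, 0, 0, 0, 0, 10, -1],
  ],
)

```text
clock: 10.98
position: [0.3766, -0.3613, 0.2446]
ee_rot: [0.717, 0.697, -0.0, -0.0]
ft_force: [-0.1, -0.2, 0.0]
grip_width: 0.0
```

```bash
python3 - <<'E'
from h import *
tor(.535,-.125,.24,-11)
E
```

```text
clk 10.975 pos [ 0.3766 -0.3613  0.2446] yang -1.68 tz [-0.001 -0.001 -1.   ] F [-0.06 -0.22  0.01] g 0.0
tool delta [0.2408 0.1514 0.0043]
rotvec tool [-0.04  0.04  9.32]
[ 1.108  0.128 -0.467  1.691  0.06   1.336  0.601]
```

Call:
move_arm(
  deltas=[
    [0.02, 0.013, 0, 0, 0, 0, -1],
    [0.04, 0.025, 0, 0, 0, 0, -1],
    [0.04, 0.025, 0, 0, 0, 0, -1],
    [0.04, 0.025, 0, 0, 0, 0, -1],
    [0.04, 0.025, 0, 0, 0, 0, -1],
    [0.04, 0.025, 0, 0, 0, 0, -1],
    [0.02, 0.013, 0, 0, 0, 9.3, -1],
    [0, 0, 0, 0, 0, 0, -1],
  ],
)

```text
clock: 11.98
position: [0.5348, -0.1236, 0.2441]
ee_rot: [0.769, 0.639, -0.001, -0.0]
ft_force: [-0.4, -0.3, -0.7]
grip_width: -0.001
```

```bash
python3 - <<'E'
from h import *
tor(.535,-.125,.156,-11)
shot('wrist','w3');shot('scene','s3')
E
```

```text
clk 11.975 pos [ 0.5348 -0.1236  0.2441] yang -10.51 tz [-0.001 -0.    -1.   ] F [-0.42 -0.34 -0.66] g -0.001
tool delta [-0.0013  0.0005  0.0881]
rotvec tool [-0.06  0.03  0.49]
[ 0.726  0.22  -0.668  1.617  0.139  1.355 -0.145]
```

View pics/w3.png

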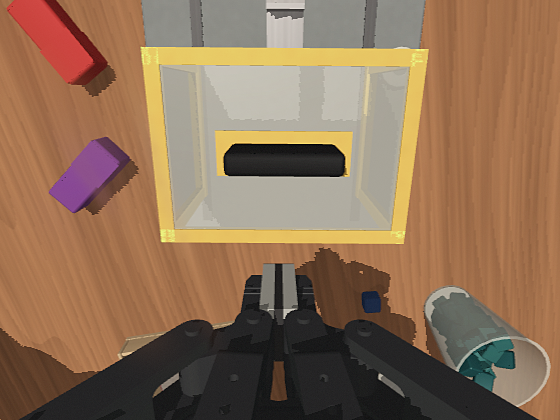

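View pics/s3.png

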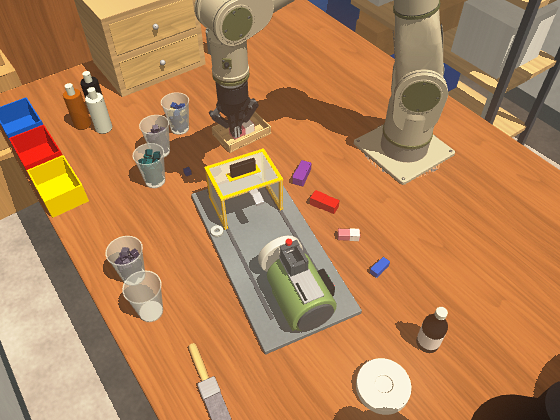

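The wrist view shows the grip at (284,160), squarely ahead of the shut fingers. I'll go down behind it, staying about 14 mm above the roof.

Call:
move_arm(
  deltas=[
    [0, 0, 0.03, 0, 0, 0, -1],
    [0, 0, 0.03, 0, 0, 0, -1],
    [0, 0, 0.015, 0, 0, 0, -1],
    [0, 0, 0.007, 0, 0, 0, -1],
    [0, 0, 0, 0, 0, 0, -1],
  ],
)

```text
clock: 12.7
position: [0.5345, -0.126, 0.163]
ee_rot: [0.771, 0.637, -0.0, 0.0]
ft_force: [0.3, -0.3, 0.5]
grip_width: -0.002
```

```bash
python3 - <<'E'
from h import *
tor(.535,-.125,.160,-11)
shot('wrist','w4')
E
```

```text
clk 12.7 pos [ 0.5345 -0.126   0.163 ] yang -10.85 tz [-0.    -0.001 -1.   ] F [ 0.35 -0.25  0.48] g -0.002
tool delta [0.0011 0.0003 0.003 ]
rotvec tool [0.   0.07 0.15]
[ 0.717  0.283 -0.661  1.725  0.187  1.197 -0.183]
```

View pics/w4.png

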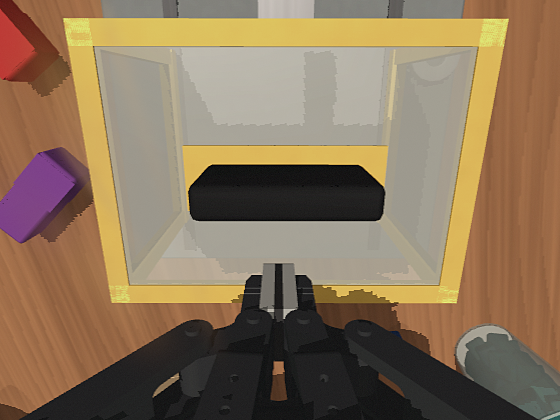

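Call:
move_arm(
  deltas=[
    [0.008, 0, 0.002, 0, 0, 0, -1],
    [0.006, 0, 0, 0, 0, 0, -1],
    [0.003, 0, 0, 0, 0, 0, -1],
    [0.002, 0, 0, 0, 0, 0, -1],
    [0.002, 0, 0, 0, 0, 0, -1],
    [0.002, 0, 0, 0, 0, 0, -1],
    [0.002, 0, 0, 0, 0, 0, -1],
  ],
)

```text
clock: 13.62
position: [0.5391, -0.101, 0.1606]
ee_rot: [0.771, 0.637, -0.001, 0.0]
ft_force: [0.9, -0.6, -0.7]
grip_width: 0.0
```

```bash
cat >> h.py <<'E'
def st():
    o=manip.get_obs(); R=Ro.from_quat(o['ee_rot']).as_matrix(); f=R.T@o['ft_force']; d=np.array([.19,.982,0])
    print('clk',o['clock'],'pos',o['position'].round(4),'s',round(float((o['position']-[.5437,-.0834,0])@d),4),'lat',round(float((o['position']-[.5437,-.0834,0])@[.982,-.19,0]),4),'Ftool',f.round(2))
E
python3 - <<'E'
from h import *
st()
E
```

```text
clk 13.625 pos [ 0.5391 -0.101   0.1606] s -0.0182 lat -0.0011 Ftool [-0.43  0.98  0.67]
```

Call:
move_arm(
  deltas=[
    [0.002, 0, 0, 0, 0, 0, -1],
    [0.002, 0, 0, 0, 0, 0, -1],
    [0.003, 0, 0, 0, 0, 0, -1],
    [0.004, 0, 0, 0, 0, 0, -1],
    [0.004, 0, 0, 0, 0, 0, -1],
    [0.004, 0, 0, 0, 0, 0, -1],
    [0.004, 0, 0, 0, 0, 0, -1],
    [0.004, 0, 0, 0, 0, 0, -1],
  ],
)

```text
clock: 14.62
position: [0.5443, -0.0743, 0.1606]
ee_rot: [0.771, 0.637, -0.001, 0.0]
ft_force: [0.2, -2.0, 0.2]
grip_width: 0.002
```

```bash
python3 - <<'E'
from h import *
st()
p,d=shot('top','t5');W=world('top',d)
cv2.imwrite('pics/t5c.png',cv2.resize(p[120:270,140:400,::-1],None,fx=3,fy=3))
E
```

```text
clk 14.625 pos [ 0.5443 -0.0743  0.1606] s 0.0091 lat -0.0012 Ftool [-1.92  0.61 -0.25]
```

View pics/t5c.png

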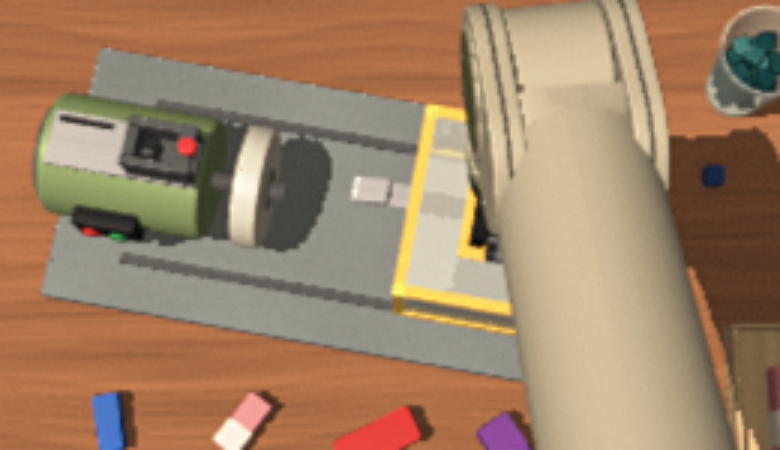

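The guard slides at about 2 N, with its front edge now around column 410 in the crop. Carrying on steadily.

Call:
move_arm(
  deltas=[
    [0.005, 0, 0, 0, 0, 0, -1],
    [0.006, 0, 0, 0, 0, 0, -1],
    [0.006, 0, 0, 0, 0, 0, -1],
    [0.006, 0, 0, 0, 0, 0, -1],
    [0.006, 0, 0, 0, 0, 0, -1],
    [0.006, 0, 0, 0, 0, 0, -1],
    [0.006, 0, 0, 0, 0, 0, -1],
    [0.006, 0, 0, 0, 0, 0, -1],
    [0.006, 0, 0, 0, 0, 0, -1],
    [0.006, 0, 0, 0, 0, 0, -1],
  ],
)

```text
clock: 15.92
position: [0.5555, -0.0162, 0.1605]
ee_rot: [0.771, 0.637, -0.0, 0.0]
ft_force: [-0.0, -2.1, 1.0]
grip_width: -0.003
```

```bash
python3 - <<'E'
from h import *
st()
E
```

```text
clk 15.925 pos [ 0.5555 -0.0162  0.1605] s 0.0682 lat -0.0012 Ftool [-2.12  0.36 -1.03]
```

Call:
move_arm(
  deltas=[
    [0.006, 0, 0, 0, 0, 0, -1],
    [0.006, 0, 0, 0, 0, 0, -1],
    [0.006, 0, 0, 0, 0, 0, -1],
    [0.006, 0, 0, 0, 0, 0, -1],
    [0.005, 0, 0, 0, 0, 0, -1],
    [0.004, 0, 0, 0, 0, 0, -1],
    [0.003, 0, 0, 0, 0, 0, -1],
    [0.003, 0, 0, 0, 0, 0, -1],
  ],
)

```text
clock: 16.92
position: [0.5627, 0.0218, 0.1604]
ee_rot: [0.771, 0.637, -0.001, 0.0]
ft_force: [0.5, -2.0, 1.5]
grip_width: 0.0
```

```bash
python3 - <<'E'
from h import *
st()
p,d=shot('top','t6')
cv2.imwrite('pics/t6c.png',cv2.resize(p[120:270,140:400,::-1],None,fx=3,fy=3))
p,d=shot('scene','s6');cv2.imwrite('pics/s6c.png',cv2.resize(p[130:330,160:400,::-1],None,fx=3,fy=3))
shot('wrist','w6')
E
```

```text
clk 16.925 pos [0.5627 0.0218 0.1604] s 0.1069 lat -0.0014 Ftool [-1.86  0.89 -1.51]
```

View pics/s6c.png

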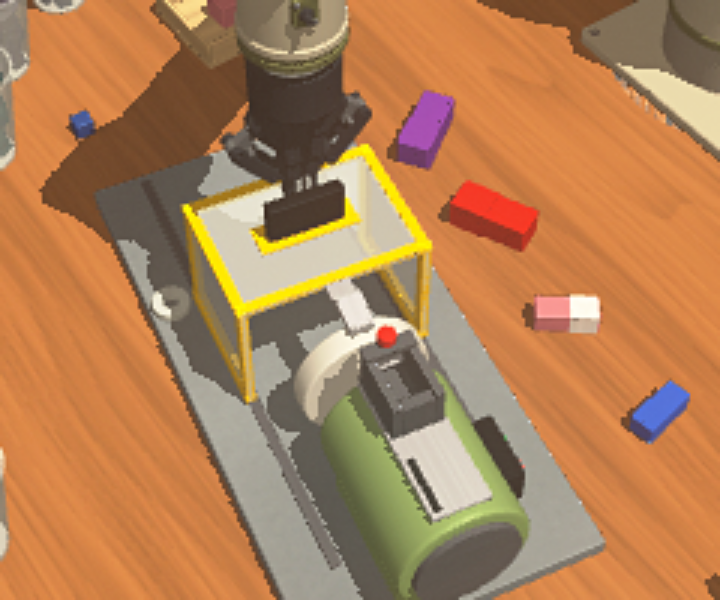

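View pics/w6.png

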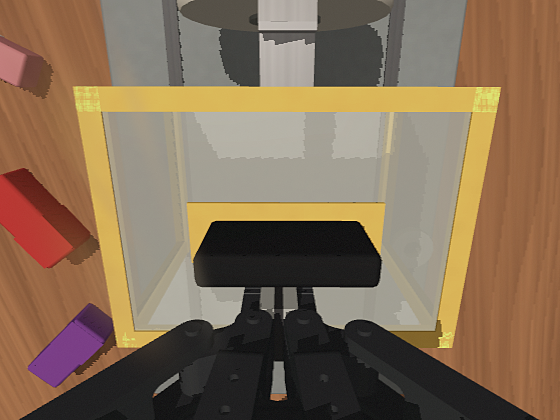

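The fingers are pushing squarely on the grip at about 2 N. The tongue's tip, near (360,325) in the scene crop, is nearing the bracket's red cap at (385,337). I'll use smaller steps now.

Call:
move_arm(
  deltas=[
    [0.003, 0, 0, 0, 0, 0, -1],
    [0.003, 0, 0, 0, 0, 0, -1],
    [0.003, 0, 0, 0, 0, 0, -1],
    [0.003, 0, 0, 0, 0, 0, -1],
    [0.003, 0, 0, 0, 0, 0, -1],
    [0.003, 0, 0, 0, 0, 0, -1],
    [0.003, 0, 0, 0, 0, 0, -1],
  ],
)

```text
clock: 17.95
position: [0.5666, 0.0424, 0.1603]
ee_rot: [0.771, 0.637, -0.001, 0.0]
ft_force: [-1.6, -1.9, -0.6]
grip_width: 0.004
```

```bash
python3 - <<'E'
from h import *
st()
p,d=shot('scene','s7');cv2.imwrite('pics/s7c.png',cv2.resize(p[210:310,250:350,::-1],None,fx=5,fy=5))
E
```

```text
clk 17.95 pos [0.5666 0.0424 0.1603] s 0.1279 lat -0.0014 Ftool [-2.21 -1.2   0.65]
```

View pics/s7c.png

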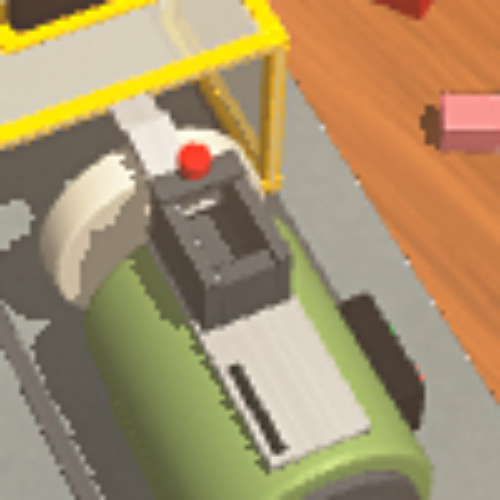

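The tongue is at the bracket's mouth, near (165,165), and the cap hasn't risen yet.

Call:
move_arm(
  deltas=[
    [0.0025, 0, 0, 0, 0, 0, -1],
    [0.0025, 0, 0, 0, 0, 0, -1],
    [0.0025, 0, 0, 0, 0, 0, -1],
    [0.0025, 0, 0, 0, 0, 0, -1],
  ],
)

```text
clock: 18.5
position: [0.5686, 0.0523, 0.1604]
ee_rot: [0.771, 0.637, -0.0, 0.0]
ft_force: [-2.1, -2.6, -1.1]
grip_width: 0.0
```

```bash
python3 -c "from h import *; st()"
```

```text
clk 18.5 pos [0.5686 0.0523 0.1604] s 0.138 lat -0.0013 Ftool [-2.96 -1.61  1.12]
```

Call:
move_arm(
  deltas=[
    [0.0025, 0, 0, 0, 0, 0, -1],
    [0.0025, 0, 0, 0, 0, 0, -1],
    [0.0025, 0, 0, 0, 0, 0, -1],
  ],
)

```text
clock: 18.88
position: [0.57, 0.0597, 0.1604]
ee_rot: [0.771, 0.637, -0.0, 0.0]
ft_force: [-0.6, -3.0, -0.6]
grip_width: 0.001
```

```bash
python3 -c "from h import *; st()"
```

```text
clk 18.875 pos [0.57   0.0597 0.1604] s 0.1455 lat -0.0013 Ftool [-3.01 -0.01  0.56]
```

Call:
move_arm(
  deltas=[
    [0.0025, 0, 0, 0, 0, 0, -1],
    [0.0025, 0, 0, 0, 0, 0, -1],
    [0.0025, 0, 0, 0, 0, 0, -1],
  ],
)

```text
clock: 19.25
position: [0.5714, 0.067, 0.1604]
ee_rot: [0.771, 0.637, -0.0, 0.0]
ft_force: [-0.4, -2.2, 0.1]
grip_width: 0.004
```

```bash
python3 -c "from h import *; st()"
```

```text
clk 19.25 pos [0.5714 0.067  0.1604] s 0.153 lat -0.0014 Ftool [-2.28  0.01 -0.08]
```

Call:
move_arm(
  deltas=[
    [0.0025, 0, 0, 0, 0, 0, -1],
    [0.0025, 0, 0, 0, 0, 0, -1],
    [0.0025, 0, 0, 0, 0, 0, -1],
  ],
)

```text
clock: 19.62
position: [0.5728, 0.0741, 0.1604]
ee_rot: [0.771, 0.637, -0.001, 0.0]
ft_force: [-2.0, -6.8, 2.3]
grip_width: 0.0
```

```bash
python3 -c "from h import *; st()"
```

```text
clk 19.625 pos [0.5728 0.0741 0.1604] s 0.1602 lat -0.0013 Ftool [-7.04 -0.69 -2.27]
```

Call:
move_arm(
  deltas=[
    [0.0025, 0, 0, 0, 0, 0, -1],
    [0.0025, 0, 0, 0, 0, 0, -1],
  ],
)

```text
clock: 19.88
position: [0.5734, 0.0772, 0.1604]
ee_rot: [0.771, 0.636, -0.002, 0.001]
ft_force: [-5.6, -8.6, 5.4]
grip_width: 0.001
```

```bash
python3 -c "from h import *; st();
p,d=shot('scene','s8');cv2.imwrite('pics/s8c.png',cv2.resize(p[210:310,250:350,::-1],None,fx=5,fy=5))"
```

```text
clk 19.875 pos [0.5734 0.0772 0.1604] s 0.1633 lat -0.0013 Ftool [-9.55 -3.91 -5.33]
```

View pics/s8c.png

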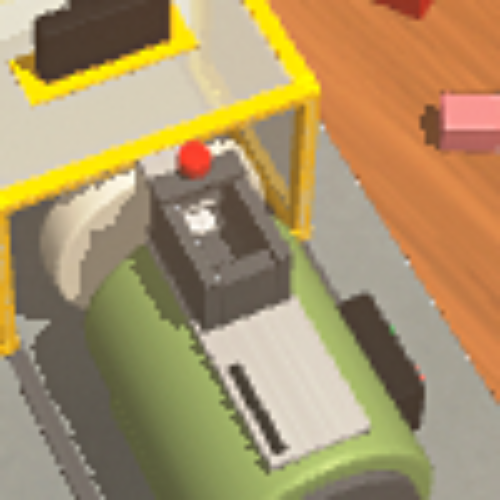

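The force is rising faster than the pawl alone should give, and there is some vertical and sideways force too. I'll check for another contact.

```bash
python3 -c "
from h import *
st()
print(manip.get_obs()['torque'])
shot('wrist','w8'); st(); shot('top','t8'); st()
p=cv2.imread('pics/s8.png');cv2.imwrite('pics/s8d.png',cv2.resize(p[60:310,160:400],None,fx=2.3,fy=2.3))
"
```

```text
clk 19.925 pos [0.5735 0.0776 0.1604] s 0.1637 lat -0.0014 Ftool [-8.31 -2.32 -2.98]
[-1.65691349  0.75400497  0.04399551]
clk 19.975 pos [0.5735 0.0776 0.1604] s 0.1638 lat -0.0013 Ftool [-8.22 -2.81 -3.16]
clk 20.025 pos [0.5734 0.0776 0.1604] s 0.1638 lat -0.0014 Ftool [-7.85 -3.04 -3.43]
```

View pics/s8d.png

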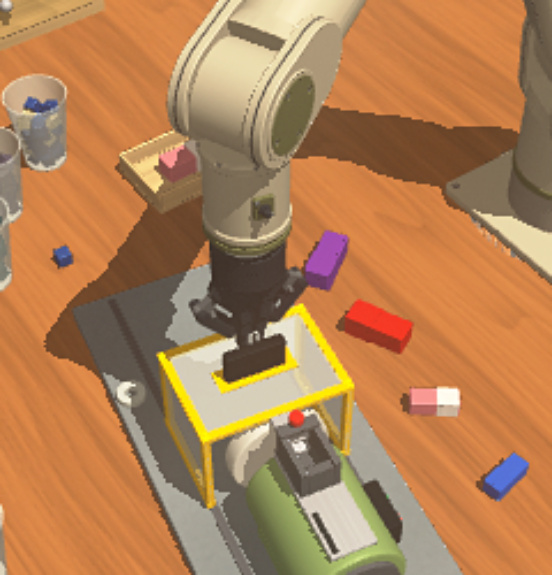

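View pics/w8.png

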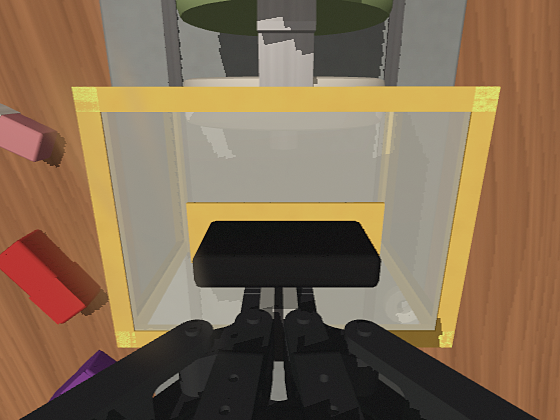

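View pics/t8.png

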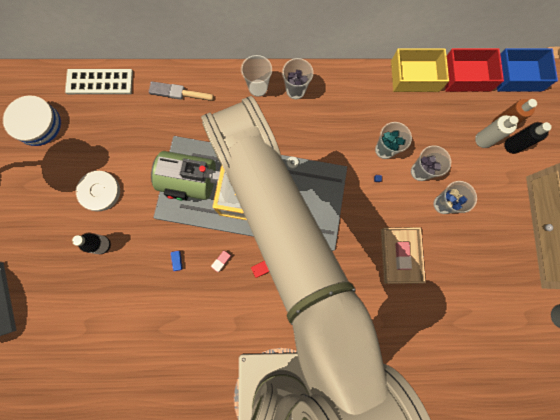

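The only contact is the fingers on the grip. The tongue has just entered the bracket, so this is the pawl loading up. Small steps from here.

Call:
move_arm(
  deltas=[
    [0.001, 0, 0, 0, 0, 0, -1],
    [0.001, 0, 0, 0, 0, 0, -1],
    [0, 0, 0, 0, 0, 0, -1],
  ],
)

```text
clock: 20.4
position: [0.5738, 0.0794, 0.1604]
ee_rot: [0.771, 0.636, -0.002, 0.001]
ft_force: [-3.8, -8.0, 3.1]
grip_width: -0.0
```

```bash
python3 -c "from h import *; st()"
```

```text
clk 20.4 pos [0.5738 0.0794 0.1604] s 0.1656 lat -0.0014 Ftool [-8.59 -2.24 -3.1 ]
```

Call:
move_arm(
  deltas=[
    [0.001, 0, 0, 0, 0, 0, -1],
    [0.001, 0, 0, 0, 0, 0, -1],
    [0, 0, 0, 0, 0, 0, -1],
  ],
)

```text
clock: 20.78
position: [0.5742, 0.0812, 0.1604]
ee_rot: [0.771, 0.636, -0.002, 0.001]
ft_force: [-5.1, -8.8, 3.7]
grip_width: -0.002
```

```bash
python3 -c "from h import *; st();
p,d=shot('scene','s9');cv2.imwrite('pics/s9c.png',cv2.resize(p[210:310,250:350,::-1],None,fx=5,fy=5))"
```

```text
clk 20.775 pos [0.5742 0.0812 0.1604] s 0.1675 lat -0.0014 Ftool [-9.59 -3.32 -3.65]
```

View pics/s9c.png

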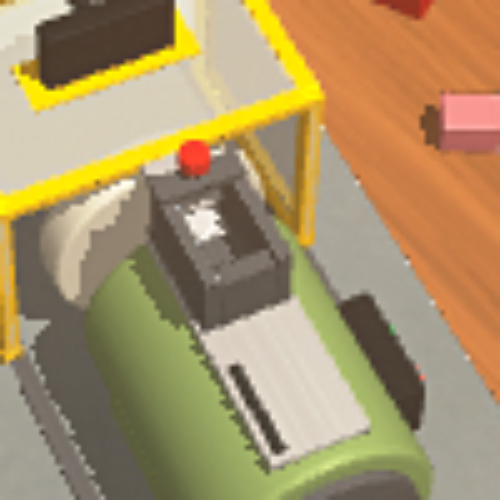

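The cap is slowly rising and the force is growing gently. Continuing.

Call:
move_arm(
  deltas=[
    [0.001, 0, 0, 0, 0, 0, -1],
    [0.001, 0, 0, 0, 0, 0, -1],
    [0.001, 0, 0, 0, 0, 0, -1],
  ],
)

```text
clock: 21.2
position: [0.5747, 0.0839, 0.1604]
ee_rot: [0.771, 0.636, -0.002, 0.001]
ft_force: [-5.2, -7.2, 4.4]
grip_width: 0.001
```

```bash
python3 -c "from h import *; st()"
```

```text
clk 21.2 pos [0.5747 0.0839 0.1604] s 0.1702 lat -0.0013 Ftool [-8.11 -3.75 -4.35]
```

Call:
move_arm(
  deltas=[
    [0.001, 0, 0, 0, 0, 0, -1],
    [0.001, 0, 0, 0, 0, 0, -1],
    [0.001, 0, 0, 0, 0, 0, -1],
  ],
)

```text
clock: 21.58
position: [0.5753, 0.0868, 0.1604]
ee_rot: [0.771, 0.636, -0.002, 0.001]
ft_force: [-5.6, -10.2, 5.8]
grip_width: -0.003
```

```bash
python3 -c "from h import *; st()"
```

```text
clk 21.575 pos [0.5753 0.0868 0.1604] s 0.1731 lat -0.0013 Ftool [-11.11  -3.61  -5.7 ]
```

Call:
move_arm(
  deltas=[
    [0.001, 0, 0, 0, 0, 0, -1],
    [0.001, 0, 0, 0, 0, 0, -1],
  ],
)

```text
clock: 21.82
position: [0.5756, 0.0886, 0.1604]
ee_rot: [0.772, 0.636, -0.002, 0.001]
ft_force: [-5.7, -9.5, 4.6]
grip_width: 0.003
```

```bash
python3 -c "from h import *; st()"
```

```text
clk 21.825 pos [0.5756 0.0886 0.1604] s 0.175 lat -0.0014 Ftool [-10.46  -3.81  -4.57]
```

Call:
move_arm(
  deltas=[
    [0.001, 0, 0, 0, 0, 0, -1],
    [0.001, 0, 0, 0, 0, 0, -1],
  ],
)

```text
clock: 22.08
position: [0.576, 0.0906, 0.1604]
ee_rot: [0.772, 0.636, -0.002, 0.001]
ft_force: [-4.6, -8.5, 5.2]
grip_width: -0.001
```

```bash
python3 -c "from h import *; st()"
```

```text
clk 22.075 pos [0.576  0.0906 0.1604] s 0.177 lat -0.0014 Ftool [-9.28 -2.87 -5.16]
```

Call:
move_arm(
  deltas=[
    [0.001, 0, 0, 0, 0, 0, -1],
    [0.001, 0, 0, 0, 0, 0, -1],
  ],
)

```text
clock: 22.32
position: [0.5764, 0.0929, 0.1604]
ee_rot: [0.771, 0.636, -0.002, 0.001]
ft_force: [-4.6, -7.6, 3.2]
grip_width: -0.0
```

```bash
python3 -c "from h import *; st();
p,d=shot('scene','s10');cv2.imwrite('pics/s10c.png',cv2.resize(p[210:310,250:350,::-1],None,fx=5,fy=5))"
```

```text
clk 22.325 pos [0.5764 0.0929 0.1604] s 0.1793 lat -0.0014 Ftool [-8.34 -3.11 -3.17]
```

View pics/s10c.png

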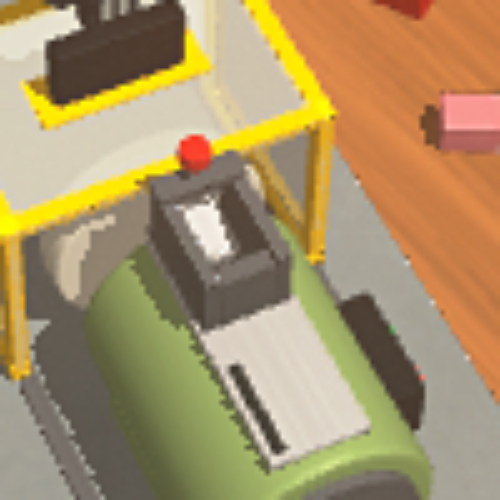

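The cap is clearly up, at row 152 compared with 160 before. The tongue's tip is nearing the buffer end.

Call:
move_arm(
  deltas=[
    [0.001, 0, 0, 0, 0, 0, -1],
    [0.001, 0, 0, 0, 0, 0, -1],
  ],
)

```text
clock: 22.62
position: [0.5769, 0.0957, 0.1604]
ee_rot: [0.771, 0.637, -0.001, 0.001]
ft_force: [-1.8, -5.4, 1.9]
grip_width: -0.001
```

```bash
python3 -c "from h import *; st()"
```

```text
clk 22.625 pos [0.5769 0.0957 0.1604] s 0.1821 lat -0.0014 Ftool [-5.65 -0.72 -1.9 ]
```

Call:
move_arm(
  deltas=[
    [0.001, 0, 0, 0, 0, 0, -1],
    [0.001, 0, 0, 0, 0, 0, -1],
  ],
)

```text
clock: 22.88
position: [0.5775, 0.0987, 0.1604]
ee_rot: [0.771, 0.637, -0.001, 0.0]
ft_force: [-1.8, -3.3, 0.5]
grip_width: 0.001
```

```bash
python3 -c "from h import *; st();
p,d=shot('scene','s11');cv2.imwrite('pics/s11c.png',cv2.resize(p[210:310,250:350,::-1],None,fx=5,fy=5))"
```

```text
clk 22.875 pos [0.5775 0.0987 0.1604] s 0.1852 lat -0.0014 Ftool [-3.54 -1.12 -0.46]
```

View pics/s11c.png

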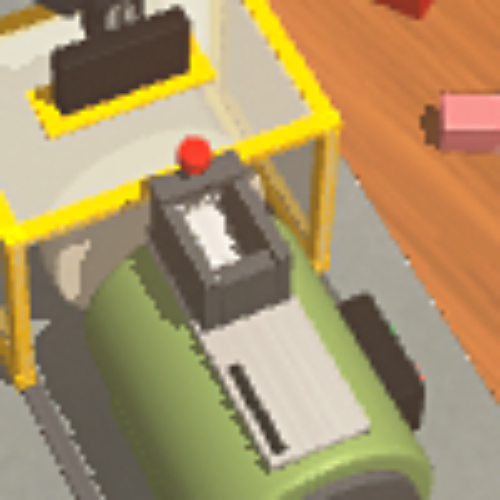

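The force has eased to 3.5 N but the cap is still raised (row ~154), so this isn't the click. It was probably a stiff spot on the rails. Continuing carefully.

Call:
move_arm(
  deltas=[
    [0.001, 0, 0, 0, 0, 0, -1],
    [0.001, 0, 0, 0, 0, 0, -1],
  ],
)

```text
clock: 23.18
position: [0.5778, 0.1, 0.1604]
ee_rot: [0.771, 0.637, -0.001, 0.001]
ft_force: [-3.4, -6.6, 4.3]
grip_width: 0.007
```

```bash
python3 -c "from h import *; st()"
```

```text
clk 23.175 pos [0.5778 0.1    0.1604] s 0.1866 lat -0.0014 Ftool [-7.16 -2.07 -4.25]
```

Call:
move_arm(
  deltas=[
    [0.001, 0, 0, 0, 0, 0, -1],
    [0.001, 0, 0, 0, 0, 0, -1],
  ],
)

```text
clock: 23.42
position: [0.5781, 0.1014, 0.1604]
ee_rot: [0.771, 0.637, -0.001, 0.001]
ft_force: [-4.3, -8.6, 4.2]
grip_width: 0.003
```

```bash
python3 -c "from h import *; st();
p,d=shot('scene','s12');cv2.imwrite('pics/s12c.png',cv2.resize(p[210:310,250:350,::-1],None,fx=5,fy=5))
for n in ['s0','s7','s8','s9','s10','s11','s12']:
    p=cv2.cvtColor(cv2.imread('pics/'+n+'.png'),cv2.COLOR_BGR2HSV)[225:260,275:305]
    m=((p[...,0]<6)|(p[...,0]>174))&(p[...,1]>170)&(p[...,2]>100); print(n,m.sum(),(np.argwhere(m).mean(0)+[225,275]).round(2))
"
```

```text
clk 23.425 pos [0.5781 0.1014 0.1604] s 0.188 lat -0.0014 Ftool [-9.31 -2.55 -4.14]
s0 35 [241.77 288.43]
s7 37 [241.92 288.46]
s8 34 [241.38 288.47]
s9 35 [241.23 288.43]
s10 37 [240.08 288.54]
s11 36 [240.83 288.5 ]
s12 36 [241.83 288.5 ]
```

View pics/s12c.png

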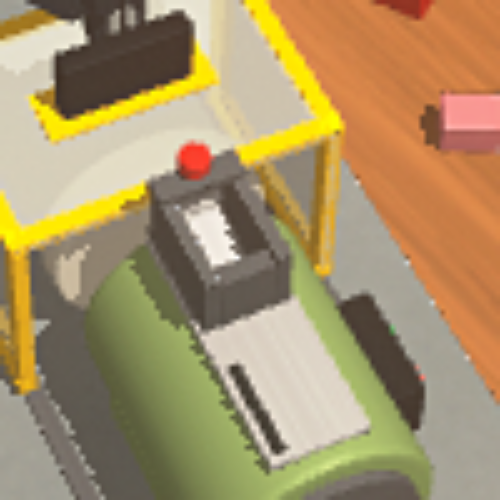

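The cap has dropped back to its baseline (row 241.8, having peaked at 240.1) and the force is building again against the buffer. That is the click, so I'll back off slowly.

Call:
move_arm(
  deltas=[
    [-0.001, 0, 0, 0, 0, 0, -1],
    [-0.001, 0, 0, 0, 0, 0, -1],
    [-0.001, 0, 0, 0, 0, 0, -1],
    [-0.001, 0, 0, 0, 0, 0, -1],
    [-0.002, 0, 0, 0, 0, 0, -1],
    [-0.002, 0, 0, 0, 0, 0, -1],
    [-0.003, 0, 0, 0, 0, 0, -1],
  ],
)

```text
clock: 24.35
position: [0.5761, 0.0919, 0.1603]
ee_rot: [0.771, 0.637, -0.0, 0.0]
ft_force: [0.1, -0.3, 0.8]
grip_width: -0.0
```

```bash
python3 -c "from h import *; st();
shot('wrist','w13')
p,d=shot('scene','s13');cv2.imwrite('pics/s13c.png',cv2.resize(p[210:310,250:350,::-1],None,fx=5,fy=5))
for n in ['s12','s13']:
    p=cv2.cvtColor(cv2.imread('pics/'+n+'.png'),cv2.COLOR_BGR2HSV)[225:260,275:305]
    m=((p[...,0]<6)|(p[...,0]>174))&(p[...,1]>170)&(p[...,2]>100); print(n,m.sum(),(np.argwhere(m).mean(0)+[225,275]).round(2))
"
```

```text
clk 24.35 pos [0.5761 0.0919 0.1603] s 0.1783 lat -0.0015 Ftool [-0.31  0.15 -0.8 ]
s12 36 [241.83 288.5 ]
s13 36 [241.83 288.5 ]
```

View pics/s13c.png

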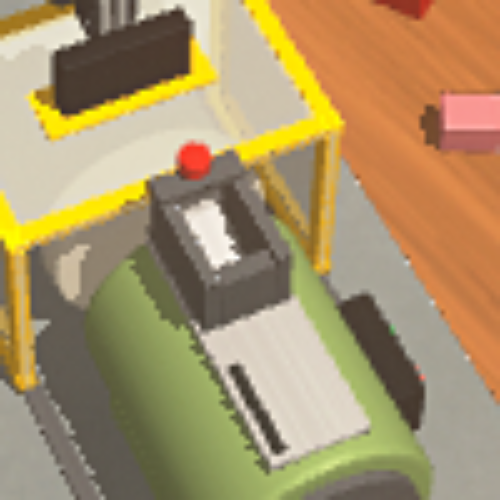

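View pics/w13.png

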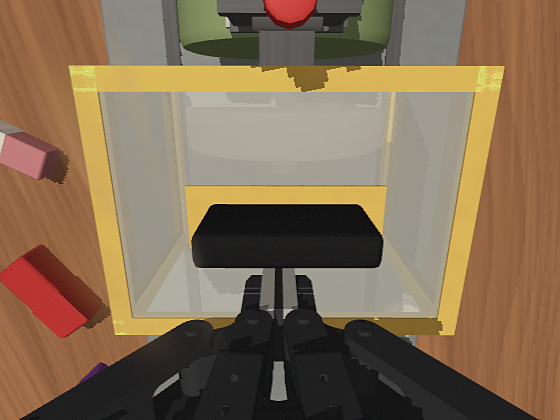

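The guard came back only about 1–2 mm on release, from buffer hard stop to pawl, and the cap stayed down. I'll withdraw and recheck that it holds.

Call:
move_arm(
  deltas=[
    [-0.01, 0, 0, 0, 0, 0, -1],
    [-0.01, 0, 0, 0, 0, 0, -1],
    [0, 0, -0.02, 0, 0, 0, -1],
    [0, 0, -0.03, 0, 0, 0, -1],
    [0, 0, -0.03, 0, 0, 0, -1],
    [-0.03, 0, 0, 0, 0, 0, -1],
    [-0.04, 0, 0, 0, 0, 0, -1],
    [-0.04, 0, 0, 0, 0, 0, -1],
    [-0.03, 0, 0, 0, 0, 0, -1],
    [0, 0, 0, 0, 0, 0, -1],
  ],
)

```text
clock: 25.7
position: [0.546, -0.0678, 0.2419]
ee_rot: [0.772, 0.635, -0.0, 0.001]
ft_force: [0.4, 0.8, -0.3]
grip_width: 0.001
```

```bash
python3 -c "
from h import *
st()
p,d=shot('scene','s14');cv2.imwrite('pics/s14c.png',cv2.resize(p[210:310,250:350,::-1],None,fx=5,fy=5))
a=cv2.imread('pics/s13.png').astype(int)[180:310,240:340];b=cv2.imread('pics/s14.png').astype(int)[180:310,240:340]
g=[cv2.GaussianBlur(x.sum(2).astype(np.float32),(0,0),1) for x in [cv2.imread('pics/%s.png'%n)[225:275,310:330].astype(int) for n in ('s12','s13','s14')]]
for i in (0,1): print(cv2.phaseCorrelate(g[i],g[i+1],cv2.createHanningWindow((20,50),cv2.CV_32F)))
p,d=shot('top','t14');W=world('top',d);Z=W[...,2]
m=(Z>0.172)&(Z<.2)&(np.hypot(W[...,0]-.582,W[...,1]-.12)<.05);print(m.sum(),W[m].mean(0),cv2.minAreaRect((W[m][:,:2]*1000).astype(np.float32)))
m=(Z>.024)&(Z<.042)&(abs(W[...,0]-.38)<.06)&(abs(W[...,1]+.362)<.035);print(m.sum(),W[m].mean(0))
"
```

```text
clk 25.7 pos [ 0.546  -0.0678  0.2419] s 0.0157 lat -0.0007 Ftool [0.91 0.27 0.28]
((0.024078020783040444, -0.03467910165476695), 1.0544671330451965)
((-0.3641589735192916, 0.6494501353692996), 0.40201213335990904)
160 [0.58085319 0.11644519 0.18487339] ((581.8310546875, 117.0002212524414), (14.537508964538574, 68.41133880615234), 80.21598052978516)
362 [ 0.37669889 -0.3582396   0.03467582]
```

View pics/s14c.png

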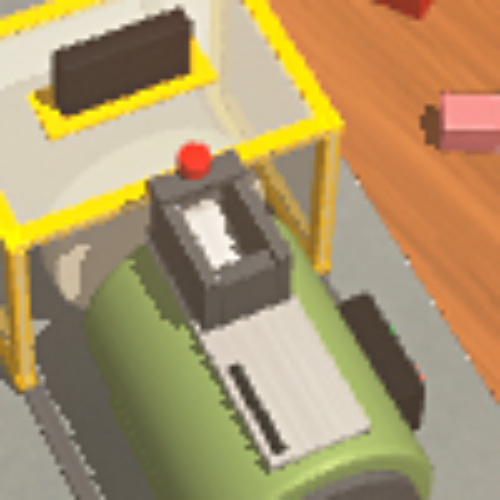

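View pics/t14.png

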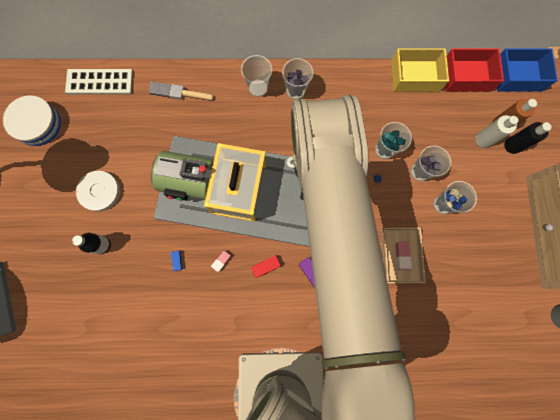

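The grip has moved 204 mm in total and the picture is unchanged since release. I'll do one sub-pixel check of where the guard settled against its known pushed positions.

```bash
python3 -c "
from h import *
ref=cv2.imread('pics/s14.png')
for (r0,r1,c0,c1) in [(222,250,302,320),(216,234,258,294),(250,292,250,259)]:
  T=None;out=[]
  for n in ['s9','s10','s11','s12','s13','s14']:
    p=cv2.imread('pics/'+n+'.png')
    t=ref[r0:r1,c0:c1]
    big=cv2.resize(p[r0-15:r1+15,c0-15:c1+15],None,fx=8,fy=8,interpolation=cv2.INTER_CUBIC);tb=cv2.resize(t,None,fx=8,fy=8,interpolation=cv2.INTER_CUBIC)
    R=cv2.matchTemplate(big,tb,cv2.TM_CCOEFF_NORMED);_,mx,_,l=cv2.minMaxLoc(R);out.append((n,l[0]/8-15,l[1]/8-15,round(mx,3)))
  print(out)
  
for n in ['s9','s10','s11','s12','s13','s14']:
    h=cv2.cvtColor(cv2.imread('pics/'+n+'.png'),cv2.COLOR_BGR2HSV)[200:300,250:325].astype(int)
    m=(abs(h[...,0]-26)<6)&(h[...,1]>150)
    ij=np.argwhere(m);print(n,len(ij),'right edge',np.percentile(ij[:,1],99.),'mean post row', ij[(ij[:,1]<60)].mean(0).round(2), ij[ij[:,1]>=60].mean(0).round(2))
"; python3 -c "from h import *; st()"
```

```text
[('s9', -3.375, -5.625, 0.947), ('s10', -1.25, -2.125, 0.953), ('s11', -0.125, -0.25, 0.979), ('s12', 0.25, 0.5, 0.975), ('s13', 0.0, 0.0, 0.999), ('s14', 0.0, 0.0, 0.999)]
[('s9', -3.25, -5.5, 0.97), ('s10', -1.25, -2.0, 0.974), ('s11', -0.25, -0.25, 0.97), ('s12', 0.25, 0.5, 0.967), ('s13', 0.0, 0.0, 0.983), ('s14', 0.0, 0.0, 0.999)]
[('s9', -3.0, -6.0, 0.918), ('s10', -1.125, -2.125, 0.928), ('s11', -0.125, -0.25, 0.958), ('s12', 0.125, 0.25, 0.933), ('s13', 0.0, 0.0, 0.998), ('s14', 0.0, 0.0, 0.999)]
s9 631 right edge 63.0 mean post row [33.55 29.08] [37.35 61.56]
s10 622 right edge 65.0 mean post row [35.51 29.31] [39.35 62.86]
s11 642 right edge 66.59000000000003 mean post row [38.52 27.77] [38.35 63.35]
s12 641 right edge 67.0 mean post row [39.18 27.36] [39.68 63.71]
s13 629 right edge 67.0 mean post row [35.   29.13] [39.08 63.57]
s14 738 right edge 67.0 mean post row [30.33 26.97] [39.18 63.58]
clk 25.8 pos [ 0.5463 -0.0645  0.2417] s 0.0191 lat -0.001 Ftool [ 0.9   0.28 -0.19]
```

The guard settled about 1.5 mm back from its fully pushed position and hasn't moved since. That fits the pawl holding it with the buffer about 2 mm in. The arm is clear, so I'll let it settle and hand in.

Call:
move_arm(
  deltas=[
    [-0.02, 0, -0.02, 0, 0, 0, -1],
    [0, 0, 0, 0, 0, 0, -1],
    [0, 0, 0, 0, 0, 0, -1],
    [0, 0, 0, 0, 0, 0, -1],
  ],
)

```text
clock: 26.3
position: [0.5422, -0.0835, 0.26]
ee_rot: [0.77, 0.638, -0.001, -0.0]
ft_force: [0.1, 0.5, 0.4]
grip_width: -0.005
```

```bash
python3 -c "
from h import *
st(); shot('scene','s15')
a,b=[cv2.imread('pics/%s.png'%n)[205:320,245:335].astype(int) for n in ('s14','s15')]; print('maxdiff',abs(a-b).max(), 'mean',abs(a-b).mean())
print(manip.hand_in())"
```

```text
clk 26.3 pos [ 0.5422 -0.0835  0.26  ] s -0.0004 lat -0.0015 Ftool [ 0.49  0.03 -0.39]
maxdiff 12 mean 0.7165539452495974
the job is handed in; nothing more can be done
None
```

The bar is in the plywood tray and the guard looks latched shut over the wheel. I handed the job in at about 26 s of the 64 s allowed. The hand-in gave no verdict, and I couldn't read the guard or plunger joints, so the latch is judged from pictures and wrist force.

- **Bar:** it lies near the middle of the tray. The wrist depth picture put it within about 3 mm of the tray's centre and square to it.
- **Closing the guard:** I pushed the grip with shut fingers, at about 2 N until the pawl. The largest reading along the push was 11 N, about 13 N with the sideways and vertical parts, against the 22 N limit. These are readings between steps, so a brief peak could be higher.
- **Latch:** the red cap rose about 2 pixels and dropped back to its starting height, and the push eased to 3.5 N. It then grew to about 9 N against the buffer, and I let go. The guard came back only about 1.5 mm and had not moved in the pictures up to hand-in. That fits the pawl holding it with the buffer about 2 mm in.
- **Bystanders:** the closing pictures show nothing shifted; I did not measure each one.

**What went differently:**
- An early turn of the gripper ran the last joint up to its range limit. The tool dropped about 50 mm and tilted in free space above the tray with nothing touched, and I turned the other way.
- The pawl's force did not grow as evenly as described. It peaked about halfway and eased before the cap dropped, so I relied on the cap's height and where the guard settled to confirm the click.

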